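# Open the push-and-turn cap of the finishing-oil canister

### The job

Open the oil canister for pouring: press its safety cap down against the spring, turn it anticlockwise while pressed, and lift it off the slanted neck without forcing it. Set the cap upright, wing up, on the floor of the wooden tray and let go. Leave the other things on the bench where they are.

Things in the scene. Friction and masses are not known exactly. Their poses are not given: they have to be found in the camera images.
- canister: grey metal oil canister 150 x 150 x 136 mm, screwed to the bench between two 20 mm high wooden cleats. Origin: centre of its underside. Its -x side is the front (paper label); the upper front edge is cut off as a 35 degree slope that carries the neck. A thin wire handle stands on the rear half of its top, up to 157 mm high.
- neck: fixed steel bayonet neck on the slope, under the cap. Origin: centre of its flat top end, 63 mm ahead of (-x) and 137 mm above the canister's origin. z axis: the neck's axis, outward, leaning 35 degrees from vertical towards the canister's front; y: the canister's y; x: up the slope. Its flanges hold two lugs inside the cap's rim. Once free, the cap lifts straight off along +z, clear after 20 mm.
- cap_grip (a point): centre of the wing of the black safety cap (60 g): a round skirt 50 mm in diameter, 25 mm high, flat on top, and on it an upright wing 46 mm long (cap x), 14 thick (cap y), 26 tall. The point lies 13 mm above the skirt's flat top, 38 mm above its lower rim; while locked, 25 mm from the neck's origin along neck z, wing along neck x. Cap z: its axis, outward. Press and turn it by the wing.
- cap_rim (a point): centre of the cap's lower rim, same axes. Lock: the cap turns only while pressed 4 mm or more towards the canister along the neck axis (aim at 6 to 7; stop at 8; inner spring 5 N locked, 10 N at 7 mm, plus friction). Kept pressed, it turns anticlockwise seen from outside (+ about neck z): still held at 60 degrees, free of the flanges from 62 to 84 (aim at 73), stopped at 85.
- tray: empty shallow open wooden tray, fixed, 170 (x) x 150 (y) x 32 mm high, walls 8 mm, floor 8 mm above the bench. Origin: centre of its underside.
- square: loose combination square: steel blade 300 x 25 mm and dark head 100 mm, 32 mm high, lying flat. Origin under the blade, 50 mm from its middle. Bystander.
- plane: loose steel hand plane with wooden handles, 220 x 60 x 97 mm. Origin under its centre. Bystander.
- sanding_block: loose cork block 100 x 60 x 35 mm. Origin under its centre. Bystander.
- pencil: loose flat carpenter's pencil 150 x 13 x 8 mm. Origin under its centre. Bystander.
- screw_jar: loose closed glass jar, 66 mm in diameter, 85 mm high. Origin under its centre. Bystander.
- glue_bottle: loose white glue bottle, 60 mm in diameter, 170 mm high. Origin under its centre. Bystander.
- brush: loose brush 200 mm long, lying. Bystander.
- offcut: loose plywood offcut 140 x 70 x 20 mm. Origin under its centre. Bystander.
Not all that is in view belongs to the job. Of the things that look like the part that bears cap_grip, the middle-sized one is meant.

How it is judged (in metres and radians):
On the way:
1. the cap is on the neck, pressed down by more than 3 mm and turned by more than 28 degrees (z of cap_rim in the frame of neck between -0.026 and -0.016 m and distance between cap_rim and neck below 0.027 m and angle between the x axis of cap_rim and the x axis of neck, either way round above 0.5 rad), for 0.05 s.
At the end, for the whole second after the job is handed in: The cap is off the neck and stands upright (wing up, within 8 degrees) and at rest, flat on the floor of the tray, wholly between its walls, released (x of cap_rim in the frame of tray between -0.056 and 0.056 m and y of cap_rim in the frame of tray between -0.046 and 0.046 m and z of cap_rim in the frame of tray below 0.012 m and angle between cap_rim's own z axis and vertical below 0.15 rad and linear speed of cap below 0.02 m/s); the robot touches nothing.
It fails at once if one of the other things on the bench is moved by more than 30 mm (distance of any of square, plane, sanding_block, pencil, screw_jar, glue_bottle, brush, offcut from where it was at the start of the episode above 0.03 m).
It fails at once if the cap is forced: more than 120 N between cap and neck (contact force between cap and neck above 120 N).
It also fails if it takes over 50 s, if anything falls off the work surface, if the arm or the gripper's body presses on something with over 40 N, if the wrist force passes 120 N, or if a joint passes its speed limit or range.

### The arm

A 6-joint arm with a two-finger parallel gripper is mounted at the origin on the work surface. World frame = base frame: x ahead of the robot, y to its left, z up, the work surface at z = 0. Lengths are in mm, angles in rad, forces in N, time in s.
With the tool pointing down it reaches from about 200 to 875 mm from the base axis. Payload 3.4 kg.
Tool frame: the origin (TCP) lies midway between the tips of the shut fingers; the grasp point (between the pads) lies 19 mm behind it; y points along the fingers, z is the direction in which the jaws open and shut, and the axes are right-handed (so a half turn about y gives the same grasp; the last joint's range is limited). The gripper opens to 94 mm and grips with 3 to 60 N. Pads are 16 mm wide; open, the fingers measure 119 mm over their backs; the gripper's body (75 mm by 177 mm) begins 78 mm behind the grasp point.
Start: joints at [-1.421, 0.276, 1.505, -0, 1.361, -0.121], TCP at [153.812, -554.085, 182.293] pointing down, gripper open.
Joint ranges: [-2.89, 2.89], [-0.75, 2.08], [0.22, 2.7], [-1.18, 4.32], [0.11, 2.71], [-2.7, 2.7]. Speed limits (rad/s): [2.57, 2.57, 3.14, 3.14, 3.14, 3.14].

### API

Orientations are given as a unit quaternion [w, x, y, z].
In Python, from bench import get_state, get_image, camera_info, sign_off gives the robot as it stands.
- The arm moves only by the shell command python3 -m handwheel 'ROWS' [FORCE]. ROWS is JSON, a list that holds one entry, the list of rows, each a list of 7 numbers: the shift along the tool's x, y, z in cm, then the turn, a rotation vector about the tool's x, y, z in units of 10 degrees (1.0 is 10 degrees), then the finger opening in cm, from 0 to 9.4. A call has exactly 8 rows; each row shifts and turns the commanded pose from where the row before left it, along the tool's axes as they then stand; what a row does not reach is not made up. A row lasts 1/8 s, in which the tool goes at most 62.5 mm and 10.7 degrees, less where a joint would pass 70% of its speed; a pose out of reach is approached as far as the arm can. A call with a gripper value outside its range is refused whole. The fingers move at their own pace and stop on an object; FORCE is the grip in N (left out, the last holds). Time passes only in rows, so rows that do not move let the fingers close, or fill a call up. It gives the time, the measured TCP pose, the force and the opening at its end, in the units of the state.
- get_state(): the state, without advancing time (a new reading comes with each control period).
- get_image(name): name is "scene" or "side" or "wrist"; returns the picture (384x512x3 uint8, red, green, blue); there is no depth.
- camera_info(name): a dict with "fx", "fy", "cx", "cy" (pixels), "pose" (4x4, takes a point from camera to world coordinates); the wrist camera has in their place "tool_from_camera" (4x4, takes a point from camera to tool coordinates, whose origin is the TCP and whose axes are the tool frame's). Camera axes: x right, y up, looking along -z (the intrinsics and any distortion apply to the point x, -y, -z); pixel columns grow to the right and rows downward; lengths in mm; the calibration is good to about 2 mm. A picture is of the moment at which its call begins: read the wrist's pose just before it. camera_info takes no time and is no camera call.
- sign_off(): hands the job in, once; it reports no verdict.
The state is a dict: "clock": time; "joints": joint angles; "qd": joint speeds; "joint_torque": joint torques, N m; "ee_pos": TCP position; "orientation": TCP orientation; "ft_force": force on the tool from outside, world axes, zero at the start; "wrist_torque": the same for the moment, N m; "gripper_width": finger opening in mm.
Only numpy, scipy, OpenCV 4.12 (cv2) and the standard library are available. Lean on these libraries where they do the work, as an engineer would, in place of code of your own. Each camera call takes 0.05 s, during which the arm holds its last target.

## Working session

There is one attempt and no reset: what is moved stays moved. The work goes in short steps, Python scripts to look and compute and a shell command to move; the robot and the scene stay as the last step left them, time stands still between calls to the robot, and variables do not carry over. Pictures are saved under pics/ and viewed, and the job is handed in when it is done.

```bash
ls; mkdir -p pics
python3 - <<'E'
from bench import *
import cv2
print(get_state())
for n in ["scene","side","wrist"]:
    print(n,camera_info(n))
    cv2.imwrite(f"pics/{n}0.png",get_image(n)[:,:,::-1])
E
```

```text
pics
{'clock': 0.0, 'joints': array([-1.42097770e+00,  2.76613349e-01,  1.50610483e+00, -1.10483492e-06,
        1.36070193e+00, -1.20990046e-01]), 'qd': array([-0.00045782,  0.00046602, -0.00152448,  0.00159955,  0.00196284,
       -0.00045474]), 'joint_torque': array([-1.25425773e-03, -4.04588556e+01, -2.37228727e+01,  7.00285658e-02,
        3.44867399e-02, -1.34006577e-04]), 'ee_pos': array([ 153.72799125, -553.44411965,  181.40560174]), 'orientation': array([ 0.09544337, -0.09546276,  0.70128024, -0.69998818]), 'ft_force': array([-0.33346237,  0.00883159,  0.39325582]), 'wrist_torque': array([-0.0058678 , -0.02956148,  0.01202824]), 'gripper_width': 93.79083030995596}
scene {'fx': 385.92530966263126, 'fy': 385.92530966263126, 'cx': 253.53365817604697, 'cy': 189.12730708560701, 'pose': array([[ 3.34530590e-01, -7.76512370e-01,  5.33964253e-01,
         1.27760686e+03],
       [ 9.42374499e-01,  2.78306688e-01, -1.85676308e-01,
        -2.32036555e+02],
       [-4.42587239e-03,  5.65308701e-01,  8.24867556e-01,
         1.22499197e+03],
       [ 0.00000000e+00,  0.00000000e+00,  0
[... 269 characters left out ...]
5.34232009e-01,  6.12909901e-01,
         5.97756357e+02],
       [ 1.66217245e-02,  7.45855622e-01,  6.65900225e-01,
         7.48487470e+02],
       [ 0.00000000e+00,  0.00000000e+00,  0.00000000e+00,
         1.00000000e+00]])}
wrist {'fx': 305.5171806392251, 'fy': 305.5171806392251, 'cx': 256.9988838588409, 'cy': 191.72248286716243, 'tool_from_camera': array([[ 3.61079515e-04, -9.64063951e-01, -2.65670037e-01,
        -7.83578553e+01],
       [ 3.67748429e-04,  2.65670164e-01, -9.64063913e-01,
        -2.03980169e+02],
       [ 9.99999867e-01,  2.50403991e-04,  4.50461057e-04,
         5.86358184e-01],
       [ 0.00000000e+00,  0.00000000e+00,  0.00000000e+00,
         1.00000000e+00]])}
```

View pics/scene0.png

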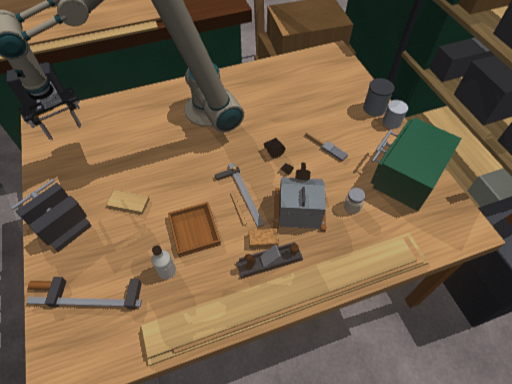

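View pics/side0.png

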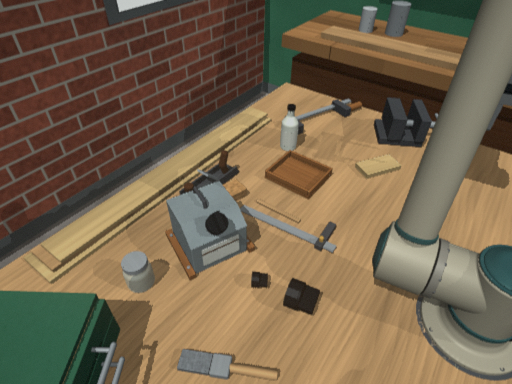

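View pics/wrist0.png

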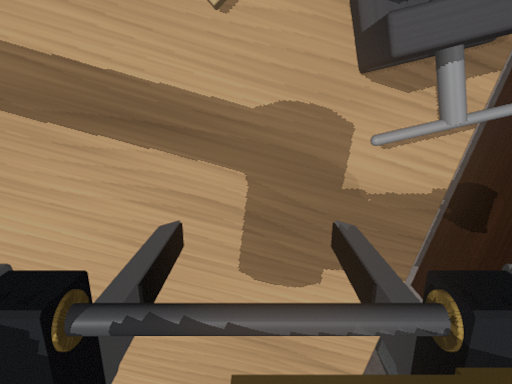

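The scene view shows the canister at about (302,203), with the cap on its robot-facing front at (303,172). The tray is at (194,228), the plane just behind the canister, the offcut at (264,238), the square at (245,195) and the jar at (355,200). Side view: cap at (217,222) on the slope, and two loose decoy caps at (259,280) and (300,296). I'll zoom in to measure.

```bash
cat > h.py <<'E'
import numpy as np, cv2
from bench import *
from scipy.spatial.transform import Rotation as R
def ray(n,u,v,pose=None):
    c=camera_info(n); T=c['pose'] if pose is None else pose
    d=T[:3,:3]@np.array([(u-c['cx'])/c['fx'],-(v-c['cy'])/c['fy'],-1]); return T[:3,3],d/np.linalg.norm(d)
def plane(n,u,v,z,pose=None):
    o,d=ray(n,u,v,pose); return o+d*(z-o[2])/d[2]
def tri(rays):
    A=0;b=0
    for o,d in rays:
        P=np.eye(3)-np.outer(d,d); A=A+P; b=b+P@o
    x=np.linalg.solve(A,b); return x,[np.linalg.norm((np.eye(3)-np.outer(d,d))@(x-o)) for o,d in rays]
def proj(n,p,pose=None):
    c=camera_info(n); T=c['pose'] if pose is None else pose
    q=T[:3,:3].T@(np.asarray(p)-T[:3,3]); return np.array([c['cx']+c['fx']*q[0]/-q[2],c['cy']-c['fy']*q[1]/-q[2]])
def tool():
    s=get_state(); w,x,y,z=s['orientation']; T=np.eye(4); T[:3,:3]=R.from_quat([x,y,z,w]).as_matrix(); T[:3,3]=s['ee_pos']; return T,s
def wpose():
    T,s=tool(); return T@camera_info('wrist')['tool_from_camera']
E
python3 - <<'E'
import cv2
a=cv2.imread('pics/scene0.png');b=cv2.imread('pics/side0.png')
cv2.imwrite('pics/sc_can.png',cv2.resize(a[140:260,220:380],None,fx=5,fy=5,interpolation=2))
cv2.imwrite('pics/si_can.png',cv2.resize(b[160:280,150:310],None,fx=5,fy=5,interpolation=2))
t=cv2.resize(a[190:260,150:240],None,fx=4,fy=4,interpolation=2);u=cv2.resize(b[140:205,255:345],None,fx=4,fy=4,interpolation=2)
cv2.imwrite('pics/tray.png',cv2.vconcat([t,u]))
E
```

```text
(no output)
```

View pics/sc_can.png

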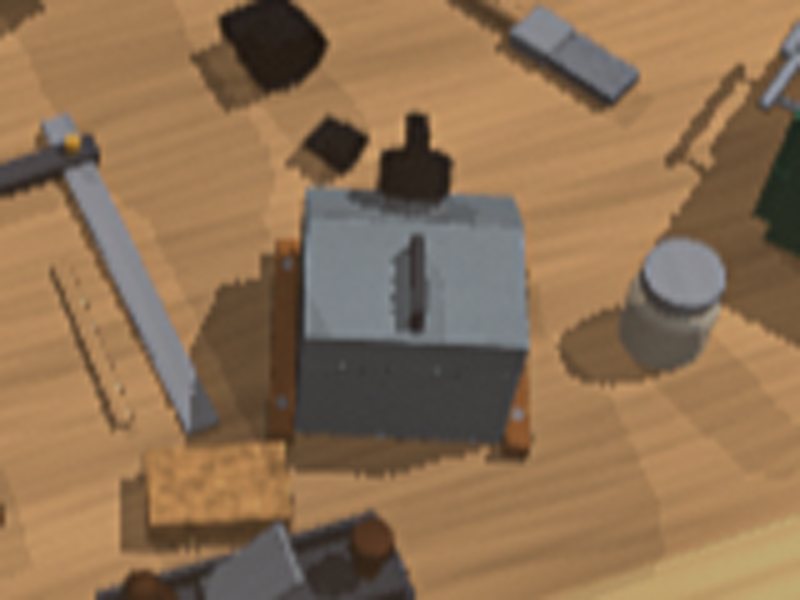

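View pics/si_can.png

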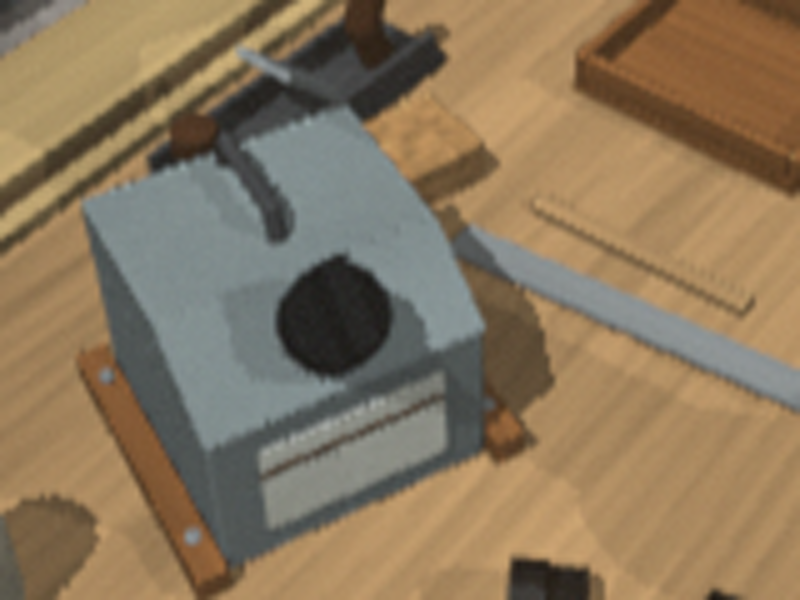

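View pics/tray.png

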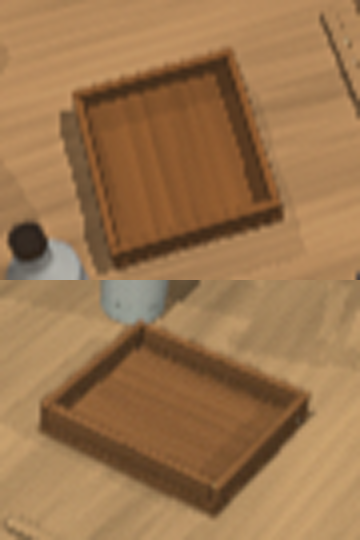

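Run:
```python
from h import *
S=lambda x,y:(220+x/5-.4,140+y/5-.4); D=lambda x,y:(150+x/5-.4,160+y/5-.4)
pts={'rearA':(S(525,349),D(83,205)),'rearB':(S(303,340),D(347,105)),'frA':(S(517,198),D(213,445)),'frB':(S(307,188),D(484,330))}
for k,(a,b) in pts.items():
    x,e=tri([ray('scene',*a),ray('side',*b)]); print(k,x.round(1),np.round(e,1))
for k,(a,b) in pts.items():
    if 'rear' in k: print(k,plane('scene',*a,136).round(1),plane('side',*b,136).round(1))
print('wing top', [plane('scene',*S(417,y),157.5+10).round(1) for y in (117,)])
print('cap centre side', plane('side',*D(335,315),150).round(1))
# tray top corners
t=lambda x,y:(150+x/4-.4,190+y/4-.4);u=lambda x,y:(255+x/4-.4,140+(y-280)/4-.4)
A=[plane('scene',*t(*p),32)[:2] for p in [(76,95),(231,50),(282,208),(118,255)]]
B=[plane('side',*u(*p),32)[:2] for p in [(41,406),(145,324),(308,396),(217,490)]]
for X in (A,B): print(np.round(X,1).tolist(), np.mean(X,0).round(1),[round(float(np.linalg.norm(X[i]-X[i-1])),1) for i in range(4)])
```

```text
rearA [725.4 208.6 130.7] [0.3 0.3]
rearB [668.9  71.6 131.6] [1.4 1.4]
frA [589.7 267.8  99.1] [4.2 4.2]
frB [530.8 132.2  96.9] [1.1 1.1]
rearA [728.2 206.7 136. ] [720.5 211.7 136. ]
rearB [672.3  71.4 136. ] [664.6  74.2 136. ]
wing top [array([547.2, 205. , 167.5])]
cap centre side [561.9 202.6 150. ]
[[501.8, -286.4], [502.6, -142.1], [672.3, -144.4], [667.8, -287.1]] [ 586.1 -215. ] [166.0, 144.3, 169.7, 142.8]
[[659.5, -139.3], [651.2, -286.8], [491.1, -281.4], [494.9, -136.4]] [ 574.2 -211. ] [164.6, 147.7, 160.2, 145.0]
```

```bash
cat >> h.py <<'E'
def rows(Tt,N,T0=None):
    """N equal rows (shift then turn) from T0 to Tt; returns row in cm/10deg and path"""
    if T0 is None: T0,_=tool()
    D=np.linalg.inv(T0)@Tt
    w=R.from_matrix(D[:3,:3]).as_rotvec()/N
    A=sum(R.from_rotvec(k*w).as_matrix() for k in range(N))
    t=np.linalg.solve(A,D[:3,3])
    path=[];T=T0.copy(); M=np.eye(4);M[:3,:3]=R.from_rotvec(w).as_matrix();M[:3,3]=t
    for k in range(N): T=T@M; path.append(T[:3,3].round(0).tolist())
    return np.round(np.r_[t/10,np.degrees(w)/10],3).tolist(),path
def capframe(yaw,grip=None):
    c,s=np.cos(np.radians(yaw)),np.sin(np.radians(yaw)); a=np.radians(35)
    xc=np.array([c,s,0]);y=np.array([-s,c,0]);z=np.array([0,0,1.])
    n=-np.sin(a)*xc+np.cos(a)*z; x=np.cross(y,n); return x,y,n
E
python3 - <<'E'
from h import *
T,s=tool(); print(T.round(3))
q=s['joints']
ry=lambda a:R.from_euler('y',a);rz=lambda a:R.from_euler('z',a)
M=(rz(q[0])*ry(q[1]+q[2])*rz(q[3])*ry(q[4])*rz(q[5])).as_matrix()
print(M.round(3)); C=M.T@T[:3,:3]; print(C.round(2))
x,y,n=capframe(-23.2)
# brute: forearm pitch phi guess, q1 ~ guess: solve q4,q5,q6
for sg in (1,-1):
  for phi in (1.6,1.8,2.0):
    for q1 in (np.arctan2(245,450),):
      for turn in (0,73,-0):
        Rt=np.c_[np.cross(-n,sg*y),-n,sg*y]; Rt=R.from_rotvec(np.radians(turn)*n).as_matrix()@Rt
        W=(rz(q1)*ry(phi)).as_matrix().T@Rt@C.round(0).T
        print(sg,phi,turn,R.from_matrix(W).as_euler('ZYZ').round(2))
E
```

```text
[[-9.64000e-01 -0.00000e+00  2.68000e-01  1.53724e+02]
 [-2.68000e-01  1.00000e-03 -9.64000e-01 -5.53566e+02]
 [-0.00000e+00 -1.00000e+00 -1.00000e-03  1.81585e+02]
 [ 0.00000e+00  0.00000e+00  0.00000e+00  1.00000e+00]]
[[-0.268  0.964 -0.   ]
 [ 0.964  0.268  0.001]
 [ 0.001  0.    -1.   ]]
[[-0. -0. -1.]
 [-1.  0.  0.]
 [ 0.  1. -0.]]
1 1.6 0 [-0.51  1.18 -0.56]
1 1.6 73 [-0.51  1.18 -1.83]
1 1.6 0 [-0.51  1.18 -0.56]
1 1.8 0 [-0.56  1.01 -0.44]
1 1.8 73 [-0.56  1.01 -1.72]
1 1.8 0 [-0.56  1.01 -0.44]
1 2.0 0 [-0.65  0.85 -0.3 ]
1 2.0 73 [-0.65  0.85 -1.58]
1 2.0 0 [-0.65  0.85 -0.3 ]
-1 1.6 0 [-0.51  1.18  2.58]
-1 1.6 73 [-0.51  1.18  1.31]
-1 1.6 0 [-0.51  1.18  2.58]
-1 1.8 0 [-0.56  1.01  2.7 ]
-1 1.8 73 [-0.56  1.01  1.42]
-1 1.8 0 [-0.56  1.01  2.7 ]
-1 2.0 0 [-0.65  0.85  2.84]
-1 2.0 73 [-0.65  0.85  1.57]
-1 2.0 0 [-0.65  0.85  2.84]
```

Run:
```python
from h import *
x,y,n=capframe(-23.2)
T=np.eye(4);T[:3,:3]=np.c_[x,-n,y];T[:3,3]=np.array([558,200.5,157.5])+100*n
print(T.round(2))
for N in (16,):
  r,p=rows(T,N);print(r);print(p)
# alternative: world-straight raise first
Wp=T@camera_info('wrist')['tool_from_camera']
print(proj('wrist',[558,200.5,157.5],Wp))
```

```text
[[ 7.5000e-01  5.3000e-01  3.9000e-01  5.0528e+02]
 [-3.2000e-01 -2.3000e-01  9.2000e-01  2.2310e+02]
 [ 5.7000e-01 -8.2000e-01  0.0000e+00  2.3942e+02]
 [ 0.0000e+00  0.0000e+00  0.0000e+00  1.0000e+00]]
[-6.44, -1.985, 1.975, 0.268, -0.849, -0.095]
[[221.0, -555.0, 201.0], [288.0, -546.0, 221.0], [353.0, -526.0, 239.0], [414.0, -496.0, 256.0], [470.0, -457.0, 272.0], [519.0, -409.0, 284.0], [561.0, -353.0, 295.0], [595.0, -292.0, 302.0], [618.0, -226.0, 306.0], [632.0, -157.0, 306.0], [636.0, -87.0, 303.0], [629.0, -18.0, 297.0], [612.0, 50.0, 287.0], [585.0, 113.0, 274.0], [549.0, 172.0, 258.0], [505.0, 223.0, 239.0]]
[256.56413331 186.64499541]
```

Run:
```python
from h import *
x,y,n=capframe(-23.2)
T=np.eye(4);T[:3,:3]=np.c_[x,-n,y];T[:3,3]=np.array([558,200.5,157.5])+100*n
r,p=rows(T,24);print(r);print(p[::3])
```

```text
[-4.258, -1.326, 1.433, 0.178, -0.566, -0.063]
[[199.0, -556.0, 195.0], [331.0, -534.0, 233.0], [452.0, -471.0, 267.0], [548.0, -373.0, 292.0], [612.0, -248.0, 305.0], [636.0, -111.0, 304.0], [619.0, 28.0, 290.0], [562.0, 153.0, 263.0]]
```

```bash
python3 -m handwheel '[[[-4.25,-1.33,1.43,0.18,-0.57,-0.06,4],[-4.25,-1.33,1.43,0.18,-0.57,-0.06,4],[-4.25,-1.33,1.43,0.18,-0.57,-0.06,4],[-4.25,-1.33,1.43,0.18,-0.57,-0.06,4],[-4.25,-1.33,1.43,0.18,-0.57,-0.06,4],[-4.25,-1.33,1.43,0.18,-0.57,-0.06,4],[-4.25,-1.33,1.43,0.18,-0.57,-0.06,4],[-4.25,-1.33,1.43,0.18,-0.57,-0.06,4]]]' 30
python3 -m handwheel '[[[-4.25,-1.33,1.43,0.18,-0.57,-0.06,4],[-4.25,-1.33,1.43,0.18,-0.57,-0.06,4],[-4.25,-1.33,1.43,0.18,-0.57,-0.06,4],[-4.25,-1.33,1.43,0.18,-0.57,-0.06,4],[-4.25,-1.33,1.43,0.18,-0.57,-0.06,4],[-4.25,-1.33,1.43,0.18,-0.57,-0.06,4],[-4.25,-1.33,1.43,0.18,-0.57,-0.06,4],[-4.25,-1.33,1.43,0.18,-0.57,-0.06,4]]]'
python3 - <<'E'
from h import *
x,y,n=capframe(-23.2)
T=np.eye(4);T[:3,:3]=np.c_[x,-n,y];T[:3,3]=np.array([558,200.5,157.5])+100*n
r,p=rows(T,8);print(r);print(p);print(get_state()['joints'])
P=wpose();np.save('pics/w1.npy',P);cv2.imwrite('pics/w1.png',get_image('wrist')[:,:,::-1])
E
```

```text
clock: 1.15
ee_pos: [487.2, -440.4, 277.6]
orientation: [-0.342, 0.376, -0.513, 0.692]
ft_force: [0.2, -0.1, -0.2]
gripper_width: 40.0
clock: 2.15
ee_pos: [631.0, -107.7, 306.9]
orientation: [-0.528, 0.59, -0.237, 0.563]
ft_force: [-0.3, 0.2, -0.6]
gripper_width: 39.9
[-4.202, -1.246, 1.489, 0.17, -0.557, -0.063]
[[630.0, -62.0, 303.0], [625.0, -16.0, 298.0], [615.0, 29.0, 292.0], [601.0, 72.0, 284.0], [582.0, 114.0, 275.0], [560.0, 153.0, 264.0], [535.0, 190.0, 252.0], [505.0, 223.0, 239.0]]
[-0.08135252  0.12715154  1.50647439 -0.33687401  1.16268103 -0.32963792]
```

View pics/w1.png

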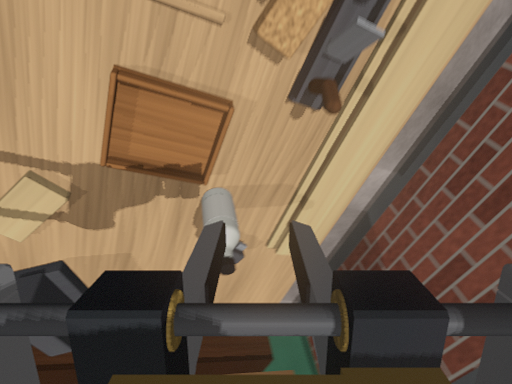

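The wrist view now shows the tray at about (165,125), with the glue bottle at (220,220). The joint signs behave as modelled. Next I move on to the cap.

```bash
python3 -m handwheel '[[[-4.2,-1.25,1.49,0.17,-0.56,-0.06,4],[-4.2,-1.25,1.49,0.17,-0.56,-0.06,4],[-4.2,-1.25,1.49,0.17,-0.56,-0.06,4],[-4.2,-1.25,1.49,0.17,-0.56,-0.06,4],[-4.2,-1.25,1.49,0.17,-0.56,-0.06,4],[-4.2,-1.25,1.49,0.17,-0.56,-0.06,4],[-4.2,-1.25,1.49,0.17,-0.55,-0.06,4],[-4.2,-1.25,1.49,0.17,-0.55,-0.06,4]]]'
python3 - <<'E'
from h import *
get_image('side')
P=wpose();np.save('pics/w2.npy',P);cv2.imwrite('pics/w2.png',get_image('wrist')[:,:,::-1])
T,s=tool();print(T.round(3),s['joints'],s['qd'].round(3))
cv2.imwrite('pics/s2.png',get_image('side')[:,:,::-1])
E
```

```text
clock: 3.2
ee_pos: [504.6, 222.8, 240.3]
orientation: [-0.619, 0.703, 0.072, 0.343]
ft_force: [0.5, 1.0, -0.3]
gripper_width: 40.2
[[ 7.5800e-01  5.2200e-01  3.9100e-01  5.0188e+02]
 [-3.2200e-01 -2.2200e-01  9.2000e-01  2.2326e+02]
 [ 5.6700e-01 -8.2400e-01 -1.0000e-03  2.3840e+02]
 [ 0.0000e+00  0.0000e+00  0.0000e+00  1.0000e+00]] [ 0.67000128  0.05974756  1.82211689 -0.61785831  1.03564535 -0.23702653] [-0.059  0.003 -0.056 -0.039  0.006 -0.01 ]
```

View pics/w2.png

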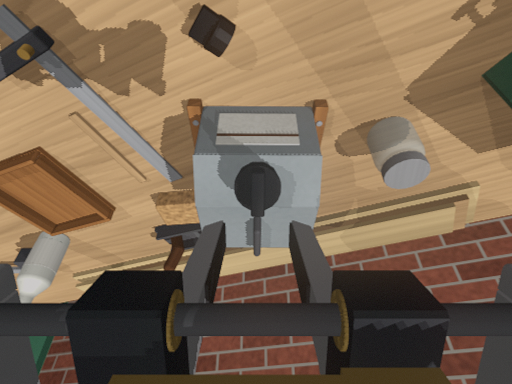

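View pics/s2.png

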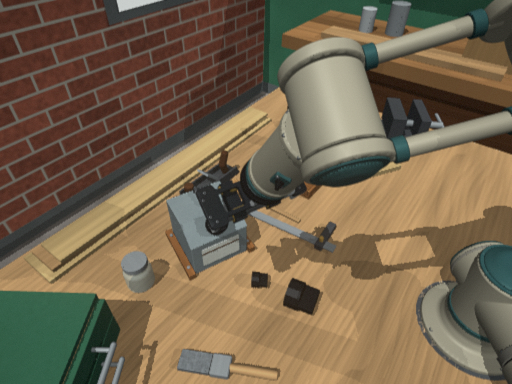

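Run:
```python
import cv2,numpy as np
a=cv2.imread('pics/w2.png');g=a[90:260,180:340]
g=np.clip(g.astype(float)*1.0,0,255); g=(255*(g/255)**.5).astype('uint8')
cv2.imwrite('pics/w2z.png',cv2.resize(g,None,fx=3.5,fy=3.5,interpolation=2))
```

```text
(no output)
```

View pics/w2z.png

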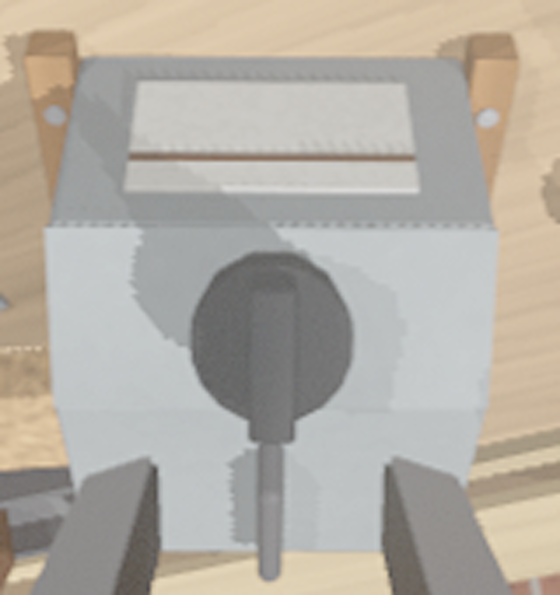

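Run:
```python
from h import *
from scipy.optimize import least_squares
P=np.load('pics/w2.npy'); Z=lambda a,b:np.array([180+a/3.5-.36,90+b/3.5-.36])
# local cap coords (x,y,n) rel. grip
L=[((23,7,13),Z(296,442)),((23,-7,13),Z(250,442)),((-23,0,13),Z(273,290)),((0,25,-13),Z(353,338)),((0,-25,-13),Z(191,338))]
wt=[(1,1),(1,1),(0,1),(1,0),(1,0)]
def f(p,res=False):
    x,y,n=capframe(p[3]); out=[]
    for (l,m),w in zip(L,wt): out+=list((proj('wrist',p[:3]+l[0]*x+l[1]*y+l[2]*n,P)-m)*w)
    return np.array(out)
s=least_squares(lambda p:np.r_[f(p),(p[3]+23.2)],[558,200.5,157.5,-23.2]); print(s.x.round(2),f(s.x).round(2))
# canister corners front of slope: image direction -> yaw
A,B=Z(47,228),Z(497,228); 
for h in (85,90,95,97): 
  a,b=plane('wrist',*A,h,P),plane('wrist',*B,h,P); print(h,a.round(1),b.round(1),np.linalg.norm(a-b).round(1),np.degrees(np.arctan2(*( (b-a)[[0,1]]*[-1,1]))).round(2))
x,y,n=capframe(-23.2); print('front-bottom corner pred side:')
```

```text
[563.61 198.75 153.94 -23.19] [ 0.08  0.14 -0.33  0.11  0.   -0.24 -0.19  0.    0.45  0.  ]
85 [543.8 121.2  85. ] [605.4 266.8  85. ] 158.1 -22.92
90 [540.1 124.3  90. ] [600.6 267.3  90. ] 155.2 -22.92
95 [536.4 127.4  95. ] [595.7 267.8  95. ] 152.4 -22.92
97 [534.9 128.6  97. ] [593.8 268.   97. ] 151.3 -22.92
front-bottom corner pred side:
```

Run:
```python
from h import *
from scipy.optimize import least_squares
P=np.load('pics/w2.npy'); Z=lambda a,b:np.array([180+a/3.5-.36,90+b/3.5-.36])
L=[((23,7,13),Z(296,442)),((23,-7,13),Z(250,442)),((-23,0,13),Z(273,290)),((0,25,-13),Z(353,338)),((0,-25,-13),Z(191,338))]
wt=[(1,1),(1,1),(0,1),(1,0),(1,0)]
x,y,n=capframe(-23)
def f(p):
    out=[]
    for (l,m),w in zip(L,wt): out+=list((proj('wrist',np.r_[p,157.5]+l[0]*x+l[1]*y+l[2]*n,P)-m)*w)
    return np.array(out)
s=least_squares(f,[558,200.5]); print(s.x.round(2),f(s.x).round(2))
g=np.r_[s.x,157.5]
T=np.eye(4);T[:3,:3]=np.c_[x,-n,y];T[:3,3]=g+30*n
print(rows(T,7)[0],proj('wrist',g,T@camera_info('wrist')['tool_from_camera']))
```

```text
[559.55 200.42] [ 0.21  0.47 -0.45  0.46 -0.   -0.72  0.2   0.    0.06  0.  ]
[0.03, 1.026, 0.021, 0.001, -0.002, -0.004] [256.82325917 205.26462899]
```

The cap's grip point comes out at about (560, 200, 157.5), which agrees with the canister corner geometry. I'll approach to 30 mm above it and look again.

```bash
python3 -m handwheel '[[[0.03,1.0,0.02,0,0,0,4],[0.03,1.0,0.02,0,0,0,4],[0.03,1.0,0.02,0,0,0,4],[0.03,1.0,0.02,0,0,0,4],[0.03,1.0,0.02,0,0,0,4],[0.03,1.0,0.02,0,0,0,4],[0.03,1.0,0.02,0,0,0,4],[0,0,0,0,0,0,4]]]'
python3 - <<'E'
from h import *
P=wpose();np.save('pics/w3.npy',P);a=get_image('wrist')[:,:,::-1];cv2.imwrite('pics/w3.png',a)
T,s=tool();print(T.round(3),s['joints'],s['ft_force'])
g=a[100:290,160:360];g=(255*(g/255)**.5).astype('uint8')
cv2.imwrite('pics/w3z.png',cv2.resize(g,None,fx=3,fy=3,interpolation=2))
E
```

```text
clock: 4.35
ee_pos: [544.3, 206.2, 183.7]
orientation: [-0.619, 0.703, 0.07, 0.343]
ft_force: [-0.7, -0.0, -0.5]
gripper_width: 39.6
[[ 7.54000e-01  5.24000e-01  3.96000e-01  5.44406e+02]
 [-3.26000e-01 -2.24000e-01  9.18000e-01  2.06444e+02]
 [ 5.70000e-01 -8.22000e-01  2.00000e-03  1.84244e+02]
 [ 0.00000e+00  0.00000e+00  0.00000e+00  1.00000e+00]] [ 0.58279198  0.13502791  1.88346101 -0.66641525  0.87768806 -0.20848141] [ 0.53630087  0.15947442 -0.73241924]
```

View pics/w3z.png

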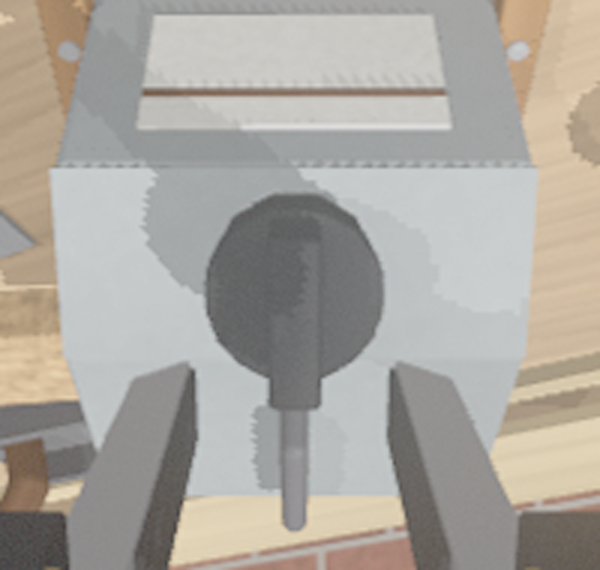

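Run:
```python
from h import *
from scipy.optimize import least_squares
P2=np.load('pics/w2.npy'); Z=lambda a,b:np.array([180+a/3.5-.36,90+b/3.5-.36])
P3=np.load('pics/w3.npy'); Y=lambda a,b:np.array([160+a/3-.33,100+b/3-.33])
L=[((23,7,13),Z(296,442),(1,1),P2),((23,-7,13),Z(250,442),(1,1),P2),((-23,0,13),Z(273,290),(0,1),P2),((0,25,-13),Z(353,338),(1,0),P2),((0,-25,-13),Z(191,338),(1,0),P2),
((23,7,13),Y(321,408),(1,1),P3),((23,-7,13),Y(270,408),(1,1),P3),((-23,0,13),Y(297,240),(0,1),P3),((0,25,-13),Y(384,290),(1,0),P3),((0,-25,-13),Y(206,290),(1,0),P3)]
x,y,n=capframe(-23)
def f(p,z=None,S=L):
    p=p if z is None else np.r_[p,z]
    out=[]
    for l,m,w,P in S: out+=list((proj('wrist',p+l[0]*x+l[1]*y+l[2]*n,P)-m)*w)
    return np.array(out)
s=least_squares(f,[558,200.5,157]); print(s.x.round(2),f(s.x).round(2))
s=least_squares(lambda p:f(p,157.5),[558,200.5]); print(s.x.round(2),f(s.x,157.5).round(2))
s3=least_squares(lambda p:f(p,157.5,L[5:]),[558,200.5]); print(s3.x.round(2))
for a,b in [((47,228),(50,166)),((497,228),(537,166))]:
    print(tri([ray('wrist',*Z(*a),P2),ray('wrist',*Y(*b),P3)]))
A,B=Y(50,166),Y(537,166)
for h in (95,98,100):
  a,b=plane('wrist',*A,h,P3),plane('wrist',*B,h,P3); print(h,a.round(1),b.round(1),np.linalg.norm(a-b).round(1),np.degrees(np.arctan2(*( (b-a)[[0,1]]*[-1,1]))).round(2),((a+b)/2).round(1))
```

```text
[562.69 199.25 154.97] [ 0.26  0.35 -0.23  0.34  0.   -0.22  0.04  0.    0.47  0.    0.2   0.01
 -0.41  0.09 -0.   -0.43 -0.6   0.    0.4   0.  ]
[559.64 200.54] [ 0.36  0.49 -0.31  0.48  0.   -0.7   0.34  0.    0.19  0.    0.35  0.55
 -0.57  0.63 -0.   -0.9  -0.14  0.   -0.08  0.  ]
[559.69 200.61]
(array([527.31541782, 134.72098578, 106.11888549]), [np.float64(0.6012273574192545), np.float64(0.6012273574192037)])
(array([582.70697451, 269.12406846, 108.21421126]), [np.float64(0.14186776374633023), np.float64(0.14186776374631552)])
95 [534.6 127.3  95. ] [595.9 268.7  95. ] 154.1 -23.43 [565.3 198.   95. ]
98 [532.5 129.4  98. ] [592.9 268.8  98. ] 151.9 -23.43 [562.7 199.1  98. ]
100 [531.  130.8 100. ] [590.8 268.9 100. ] 150.4 -23.43 [560.9 199.9 100. ]
```

Run:
```python
from h import *
x,y,n=capframe(-23.1); T0,s=tool()
for g in ([560.7,200.1,156.6],[559.6,200.5,157.5]):
  d=np.array(g)-T0[:3,3]; print('x,down,y to grip',(d@x).round(1),(-d@n).round(1),(d@y).round(1))
T=np.eye(4);T[:3,:3]=np.c_[x,-n,y];T[:3,3]=np.array([560.7,200.1,156.6])-8*n
print(rows(T,8)[0])
```

```text
x,down,y to grip -1.5 32.7 0.6
x,down,y to grip -2.0 31.3 0.5
[-0.018, 0.508, 0.007, 0.0, -0.003, -0.003]
```

```bash
python3 -m handwheel '[[[-0.02,0.5,0.01,0,0,0,4],[-0.02,0.5,0.01,0,0,0,4],[-0.02,0.5,0.01,0,0,0,4],[-0.02,0.5,0.01,0,0,0,4],[-0.02,0.5,0.01,0,0,0,4],[-0.02,0.5,0.01,0,0,0,4],[-0.02,0.5,0,0,0,0,4],[-0.02,0.5,0,0,0,0,4]]]'
python3 - <<'E'
from h import *
a=get_image('wrist')[:,:,::-1];b=get_image('side')[:,:,::-1]
T,s=tool();print(T[:3,3],s['ft_force'])
g=a[100:290,160:360];g=(255*(g/255)**.5).astype('uint8')
cv2.imwrite('pics/w4z.png',cv2.resize(g,None,fx=3,fy=3,interpolation=2))
g=b[160:260,150:290];g=(255*(g/255)**.5).astype('uint8')
cv2.imwrite('pics/s4z.png',cv2.resize(g,None,fx=4,fy=4,interpolation=2))
E
```

```text
clock: 5.4
ee_pos: [564.6, 198.7, 150.6]
orientation: [-0.619, 0.703, 0.071, 0.344]
ft_force: [-0.3, 0.5, -0.0]
gripper_width: 40.0
[564.30238308 198.42258458 150.19133769] [ 0.43515132 -0.56603966  0.08769405]
```

View pics/w4z.png

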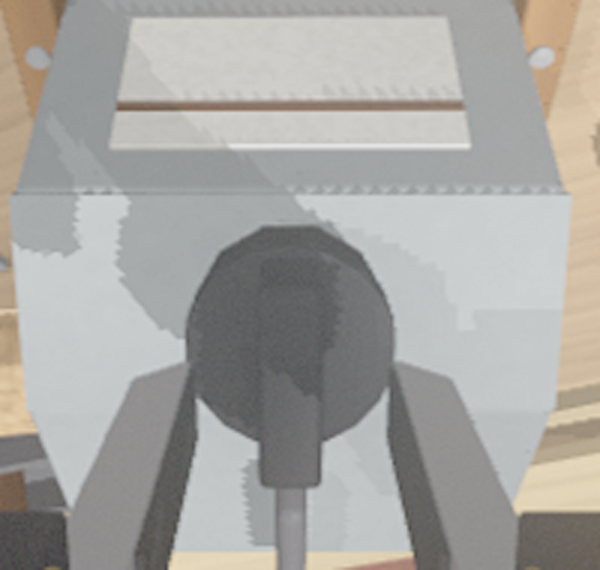

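View pics/s4z.png

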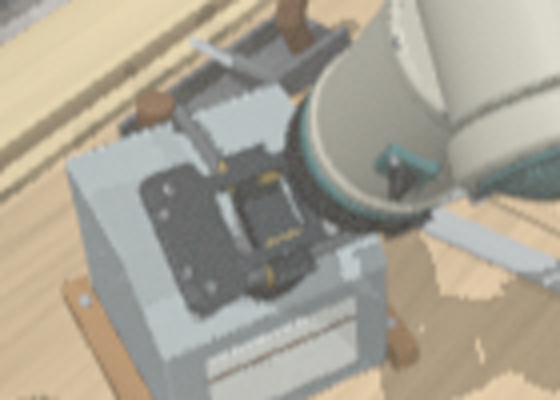

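Run:
```python
from h import *
from scipy.optimize import least_squares
P=camera_info('wrist')['tool_from_camera']; Y=lambda a,b:np.array([160+a/3-.33,100+b/3-.33])
x,n,y=np.array([1,0,0]),np.array([0,-1,0]),np.array([0,0,1])
L=[((23,7,13),Y(323,485),(1,1)),((23,-7,13),Y(260,485),(1,1)),((-23,0,13),Y(291,290),(0,1)),((0,25,-13),Y(395,340),(1,0)),((0,-25,-13),Y(187,340),(1,0))]
def f(p):
    out=[]
    for l,m,w in L: out+=list((proj('wrist',p+l[0]*x+l[1]*y+l[2]*n,P)-m)*w)
    return np.array(out)
s=least_squares(f,[0,-8,0]); print('grip in tool frame',s.x.round(2),f(s.x).round(2))
for yy in (-8,-6,-4):
  s=least_squares(lambda p:f(np.array([p[0],yy,p[1]])),[0,0]); print(yy,s.x.round(2))
for t in (-8,8): print((proj('wrist',[t,0,20],P)-[160,100])*3+1)
```

```text
grip in tool frame [ 1.19 -4.9  -0.04] [-0.15  0.27 -0.    0.29  0.   -0.53 -0.49  0.    0.65  0.  ]
-8 [-0.18 -0.04]
-6 [ 0.7  -0.04]
-4 [ 1.58 -0.04]
[377.14107131 323.82432301]
[375.51963344 387.72873524]
```

```bash
python3 -m handwheel '[[[0.03,0.2,0,0,0,0,4],[0.03,0.2,0,0,0,0,4],[0,0,0,0,0,0,1],[0,0,0,0,0,0,1],[0,0,0,0,0,0,1],[0,0,0,0,0,0,1],[0,0,0,0,0,0,1],[0,0,0,0,0,0,1]]]' 45
python3 - <<'E'
from h import *
T,s=tool();print(T.round(3),s['ft_force']@T[:3,:3],s['joints'],s['gripper_width'])
E
```

```text
clock: 6.5
ee_pos: [566.9, 197.6, 148.0]
orientation: [-0.619, 0.703, 0.071, 0.344]
ft_force: [-0.9, 0.2, 0.4]
gripper_width: 13.1
[[ 7.54000e-01  5.25000e-01  3.95000e-01  5.66903e+02]
 [-3.26000e-01 -2.24000e-01  9.18000e-01  1.97626e+02]
 [ 5.70000e-01 -8.21000e-01  2.00000e-03  1.47997e+02]
 [ 0.00000e+00  0.00000e+00  0.00000e+00  1.00000e+00]] [-0.46525581 -0.86553509 -0.15622969] [ 0.53894953  0.18937159  1.91913594 -0.71266645  0.78303001 -0.17086667] 13.075032402337838
```

The gripper holds the wing (opening 13.1 mm) with almost no side force. Now I press in steps.

```bash
python3 -m handwheel '[[[0,0.1,0,0,0,0,1],[0,0.1,0,0,0,0,1],[0,0.1,0,0,0,0,1],[0,0.1,0,0,0,0,1],[0,0,0,0,0,0,1],[0,0,0,0,0,0,1],[0,0,0,0,0,0,1],[0,0,0,0,0,0,1]]]'
python3 - <<'E'
from h import *
T,s=tool();print(T[:3,3],'tool F',(s['ft_force']@T[:3,:3]).round(1),(s['wrist_torque']@T[:3,:3]).round(2), s['gripper_width'])
print('adv along tool y', T[:3,1]@(T[:3,3]-[566.9,197.6,148.0]))
E
```

```text
clock: 7.5
ee_pos: [569.1, 196.8, 144.9]
orientation: [-0.619, 0.703, 0.071, 0.344]
ft_force: [-5.0, 0.9, 5.3]
gripper_width: 13.2
[569.06486833 196.77843514 144.89895059] tool F [-1.  -7.2 -1.1] [-0.19  0.03  0.21] 13.20312351656653
adv along tool y 3.8668234531851677
```

```bash
python3 -m handwheel '[[[0,0.09,0,0,0,0,1],[0,0.09,0,0,0,0,1],[0,0.09,0,0,0,0,1],[0,0,0,0,0,0,1],[0,0,0,0,0,0,1],[0,0,0,0,0,0,1],[0,0,0,0,0,0,1],[0,0,0,0,0,0,1]]]'
python3 - <<'E'
from h import *
T,s=tool();print(T[:3,3],'tool F',(s['ft_force']@T[:3,:3]).round(1),(s['wrist_torque']@T[:3,:3]).round(2), s['gripper_width'])
print('adv along tool y', T[:3,1]@(T[:3,3]-[566.9,197.6,148.0]))
E
```

```text
clock: 8.5
ee_pos: [570.4, 196.2, 142.9]
orientation: [-0.619, 0.703, 0.071, 0.344]
ft_force: [-5.7, 0.7, 6.9]
gripper_width: 13.2
[570.42470451 196.19153933 142.87704546] tool F [-0.6 -8.8 -1.6] [-0.22  0.06  0.26] 13.191313730546122
adv along tool y 6.372382772658763
```

```bash
python3 -m handwheel '[[[0,0,0,0,-0.4,0,1],[0,0,0,0,-0.4,0,1],[0,0,0,0,-0.4,0,1],[0,0,0,0,-0.4,0,1],[0,0,0,0,-0.4,0,1],[0,0,0,0,-0.4,0,1],[0,0,0,0,0,0,1],[0,0,0,0,0,0,1]]]'
cat > st.py <<'E'
from h import *
T,s=tool();print(T[:3,3].round(1),'tool F',(s['ft_force']@T[:3,:3]).round(1),(s['wrist_torque']@T[:3,:3]).round(2), s['gripper_width'].round(1))
x,y,n=capframe(-23.1)
print('adv', (-n@(T[:3,3]-[566.9,197.6,148.0])).round(2),'turn',np.degrees(np.arctan2(T[:3,0]@y,T[:3,0]@x)).round(2),'tilt',np.degrees(np.arccos(-n@T[:3,1])).round(2),s['joints'].round(2))
E
python3 st.py
```

```text
clock: 9.5
ee_pos: [571.0, 197.2, 143.1]
orientation: [-0.591, 0.758, 0.198, 0.19]
ft_force: [-4.8, 2.5, 6.7]
gripper_width: 12.8Traceback (most recent call last):
  File "st.py", line 2, in <module>
    T,s=tool();print(T[:3,3].round(1),'tool F',(s['ft_force']@T[:3,:3]).round(1),(s['wrist_torque']@T[:3,:3]).round(2), s['gripper_width'].round(1))
                                                                                                                        ^^^^^^^^^^^^^^^^^^^^^^^^
AttributeError: 'float' object has no attribute 'round'
```

```bash
sed -i "s/s\['gripper_width'\].round(1)/round(s['gripper_width'],1)/" st.py; python3 st.py
python3 -m handwheel '[[[0,0,0,0,-0.5,0,1],[0,0,0,0,-0.5,0,1],[0,0,0,0,-0.5,0,1],[0,0,0,0,-0.5,0,1],[0,0,0,0,-0.4,0,1],[0,0,0,0,0,0,1],[0,0,0,0,0,0,1],[0,0,0,0,0,0,1]]]'
python3 st.py
```

```text
[571.  197.2 143.1] tool F [-0.4 -8.5  0.6] [0.24 0.06 0.23] 12.8
adv 6.22 turn 23.74 tilt 0.24 [ 0.53  0.2   1.92 -0.72  0.77 -0.58]
clock: 10.5
ee_pos: [570.9, 197.5, 143.0]
orientation: [-0.537, 0.781, 0.317, 0.029]
ft_force: [-4.9, 2.1, 6.7]
gripper_width: 13.2
[570.9 197.5 143. ] tool F [-0.3 -8.5  0.4] [0.46 0.01 0.08] 13.2
adv 6.23 turn 47.73 tilt 0.26 [ 0.53  0.2   1.92 -0.72  0.77 -1.  ]
```

```bash
python3 -m handwheel '[[[0,0,0,0,-0.5,0,1],[0,0,0,0,-0.5,0,1],[0,0,0,0,-0.5,0,1],[0,0,0,0,-0.5,0,1],[0,0,0,0,-0.55,0,1],[0,0,0,0,0,0,1],[0,0,0,0,0,0,1],[0,0,0,0,0,0,1]]]'
python3 st.py
python3 - <<'E'
from h import *
a=get_image('wrist')[:,:,::-1]
cv2.imwrite('pics/w5.png',(255*(a/255)**.5).astype('uint8'))
E
```

```text
clock: 11.5
ee_pos: [570.5, 197.8, 142.6]
orientation: [-0.455, 0.768, 0.428, -0.144]
ft_force: [-5.9, 3.4, 5.6]
gripper_width: 13.2
[570.5 197.8 142.6] tool F [ 0.1 -8.5  2.5] [ 0.83 -0.   -0.17] 13.2
adv 6.29 turn 73.22 tilt 0.32 [ 0.53  0.2   1.92 -0.72  0.77 -1.45]
```

View pics/w5.png

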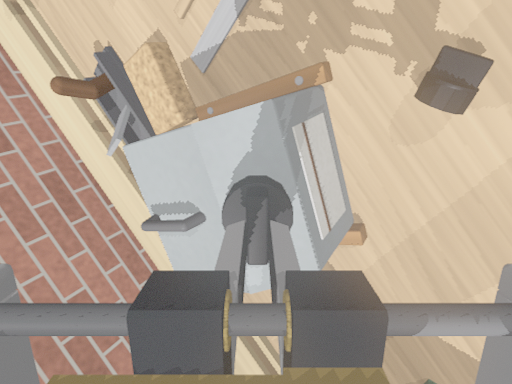

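The wing at (258,215) has turned with the fingers, about 73° relative to the canister. Now a slow lift along the neck axis.

```bash
python3 -m handwheel '[[[0,-0.15,0,0,0,0,1],[0,-0.15,0,0,0,0,1],[0,-0.2,0,0,0,0,1],[0,-0.2,0,0,0,0,1],[0,-0.2,0,0,0,0,1],[0,-0.2,0,0,0,0,1],[0,-0.2,0,0,0,0,1],[0,0,0,0,0,0,1]]]'
python3 st.py
```

```text
clock: 12.55
ee_pos: [563.3, 199.0, 152.6]
orientation: [-0.454, 0.769, 0.427, -0.146]
ft_force: [0.5, 4.6, -3.4]
gripper_width: 13.1
[563.3 199.  152.6] tool F [3.3 2.1 4.2] [ 1.26  0.06 -0.56] 13.1
adv -5.96 turn 73.27 tilt 0.28 [ 0.55  0.18  1.92 -0.7   0.8  -1.46]
```

```bash
python3 -m handwheel '[[[0,-0.2,0,0,0,0,1],[0,-0.2,0,0,0,0,1],[0,-0.25,0,0,0,0,1],[0,-0.25,0,0,0,0,1],[0,-0.3,0,0,0,0,1],[0,-0.3,0,0,0,0,1],[0,-0.5,0,0,0,0,1],[0,-0.5,0,0,0,0,1]]]'
python3 st.py;python3 -m handwheel '[[[0,-0.6,0,0,0,0,1],[0,-0.6,0,0,0,0,1],[0,-0.6,0,0,0,0,1],[0,-0.6,0,0,0,0,1],[0,-0.6,0,0,0,0,1],[0,-0.6,0,0,0,0,1],[0,-0.6,0,0,0,0,1],[0,-0.6,0,0,0,0,1]]]'
python3 st.py;  python3 - <<'E'
from h import *
a=get_image('side')[:,:,::-1][100:300,130:370]
cv2.imwrite('pics/s6.png',cv2.resize((255*(a/255)**.6).astype('uint8'),None,fx=3,fy=3,interpolation=2))
E
```

```text
clock: 13.55
ee_pos: [550.3, 204.7, 173.9]
orientation: [-0.454, 0.769, 0.427, -0.145]
ft_force: [0.7, -0.3, -1.1]
gripper_width: 13.0
[550.3 204.7 173.9] tool F [0.  1.3 0. ] [ 0.3   0.08 -0.05] 13.0
adv -31.6 turn 73.27 tilt 0.23 [ 0.57  0.15  1.89 -0.68  0.85 -1.48]
clock: 14.55
ee_pos: [525.1, 215.5, 213.4]
orientation: [-0.454, 0.769, 0.427, -0.145]
ft_force: [0.4, -0.2, 0.1]
gripper_width: 12.5
[525.1 215.5 213.4] tool F [ 0.1  0.2 -0.4] [0.32 0.02 0.02] 12.5
adv -79.61 turn 73.27 tilt 0.23 [ 0.63  0.1   1.85 -0.64  0.96 -1.51]
```

View pics/s6.png

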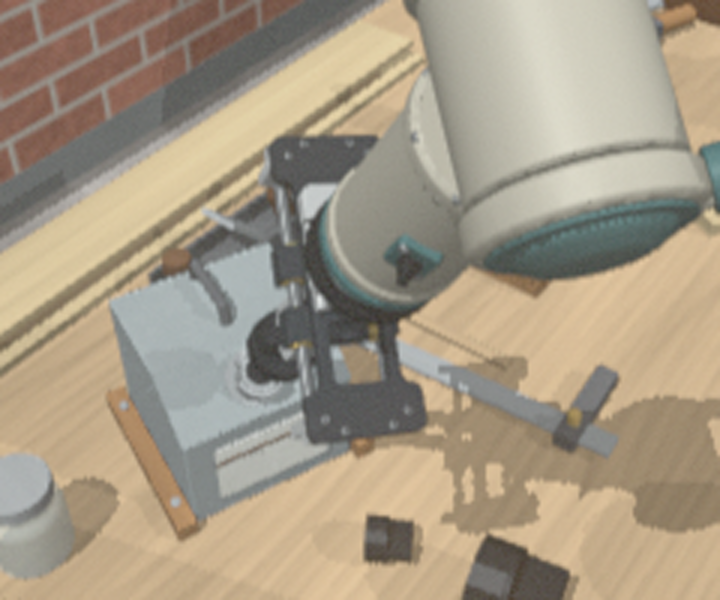

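Run:
```python
from h import *
T0,s=tool()
# tray corners from w1 (view 24) 
a=cv2.imread('pics/w1.png')[50:200,80:250]; cv2.imwrite('pics/w1z.png',cv2.resize(a,None,fx=4,fy=4,interpolation=2))
yy=T0[:3,1]; v=np.cross(yy,[0,0,-1]); ang=np.arctan2(np.linalg.norm(v),-yy[2]); Rt=R.from_rotvec(v/np.linalg.norm(v)*ang).as_matrix()@T0[:3,:3]
ry=lambda a:R.from_euler('y',a);rz=lambda a:R.from_euler('z',a)
C=np.array([[0,0,-1],[-1,0,0],[0,1,0]])
for da in (0,30,60,90):
  R2=R.from_rotvec([0,0,np.radians(da)]).as_matrix()@Rt
  W=rz(-.352).as_matrix().T@R2@C.T; M=ry(np.pi).as_matrix().T@W
  print(da,R2.round(2).tolist(),'q6',np.arctan2(M[1,0],M[0,0]).round(2))
```

```text
0 [[0.64, 0.0, -0.77], [0.77, -0.0, 0.64], [0.0, -1.0, -0.0]] q6 -2.8
30 [[0.17, 0.0, -0.99], [0.99, 0.0, 0.17], [0.0, -1.0, -0.0]] q6 2.96
60 [[-0.34, 0.0, -0.94], [0.94, 0.0, -0.34], [0.0, -1.0, -0.0]] q6 2.44
90 [[-0.77, 0.0, -0.64], [0.64, 0.0, -0.77], [0.0, -1.0, -0.0]] q6 1.91
```

View pics/w1z.png

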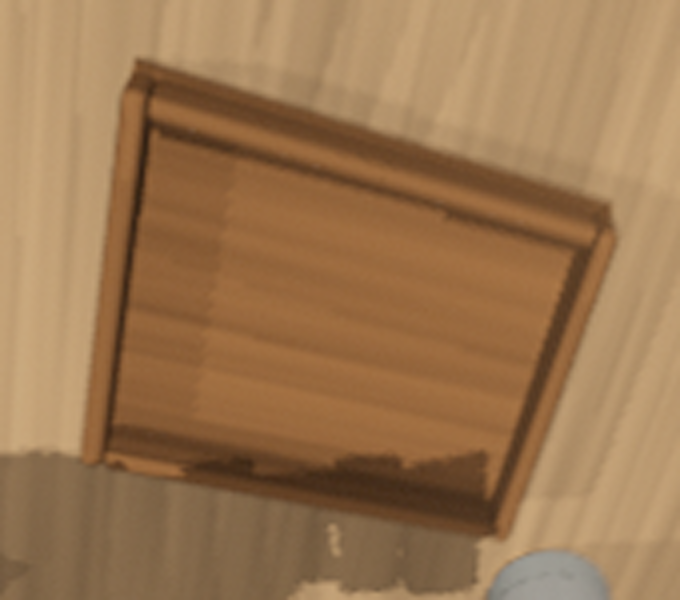

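Run:
```python
from h import *
P=np.load('pics/w1.npy'); z=lambda a,b:(80+a/4-.4,50+b/4-.4)
X=[plane('wrist',*z(*p),32,P)[:2] for p in [(125,88),(613,233),(500,537),(86,462)]]
print(np.round(X,1).tolist(),np.mean(X,0),[round(float(np.linalg.norm(X[i]-X[i-1])),1) for i in range(4)])
T0,s=tool()
yy=T0[:3,1]; v=np.cross(yy,[0,0,-1]); ang=np.arctan2(np.linalg.norm(v),-yy[2]); Rt=R.from_rotvec(v/np.linalg.norm(v)*ang).as_matrix()@T0[:3,:3]
T=np.eye(4);T[:3,:3]=R.from_rotvec([0,0,np.radians(-90)]).as_matrix()@Rt;T[:3,3]=[579,-213,170]
np.save('Tt.npy',T)
for N in (16,):
  r,p=rows(T,N);print(r,p)
```

```text
[[498.5, -138.7], [664.3, -141.8], [660.9, -289.0], [497.4, -287.4]] [ 580.29040989 -214.21137441] [148.7, 165.8, 147.3, 163.5]
[-0.138, 1.108, -2.841, 0.114, 0.544, 0.212] [[548.0, 196.0, 220.0], [568.0, 174.0, 225.0], [586.0, 150.0, 229.0], [602.0, 124.0, 232.0], [616.0, 96.0, 233.0], [627.0, 68.0, 233.0], [635.0, 39.0, 232.0], [640.0, 9.0, 229.0], [642.0, -22.0, 226.0], [642.0, -52.0, 221.0], [638.0, -81.0, 215.0], [632.0, -110.0, 207.0], [623.0, -138.0, 199.0], [611.0, -165.0, 190.0], [596.0, -190.0, 181.0], [579.0, -213.0, 170.0]]
```

Tray centre from the wrist view is about (580,-214), between the scene and side estimates. I'll go there through a higher waypoint.

Run:
```python
from h import *
T0,s=tool();T=np.load('Tt.npy')
M=np.eye(4);w=R.from_matrix(T0[:3,:3].T@T[:3,:3]).as_rotvec()
M[:3,:3]=T0[:3,:3]@R.from_rotvec(w/2).as_matrix();M[:3,3]=[550,0,270]
print(rows(M,8)); print(rows(T,8,M))
```

```text
([-1.031, 0.241, -2.673, 0.114, 0.544, 0.212], [[537.0, 192.0, 225.0], [546.0, 166.0, 235.0], [553.0, 140.0, 243.0], [558.0, 112.0, 251.0], [560.0, 85.0, 257.0], [559.0, 56.0, 263.0], [556.0, 28.0, 267.0], [550.0, -0.0, 270.0]])
([0.862, 1.702, -2.369, 0.114, 0.544, 0.212], [[563.0, -26.0, 262.0], [574.0, -53.0, 252.0], [582.0, -80.0, 241.0], [587.0, -108.0, 229.0], [589.0, -135.0, 216.0], [588.0, -162.0, 201.0], [585.0, -188.0, 186.0], [579.0, -213.0, 170.0]])
```

```bash
python3 -m handwheel '[[[-1.03,0.24,-2.67,0.11,0.54,0.21,1],[-1.03,0.24,-2.67,0.11,0.54,0.21,1],[-1.03,0.24,-2.67,0.11,0.54,0.21,1],[-1.03,0.24,-2.67,0.11,0.54,0.21,1],[-1.03,0.24,-2.67,0.11,0.54,0.21,1],[-1.03,0.24,-2.67,0.11,0.54,0.21,1],[-1.03,0.24,-2.67,0.11,0.54,0.21,1],[-1.03,0.24,-2.67,0.11,0.54,0.21,1]]]'
python3 -m handwheel '[[[0.86,1.7,-2.37,0.11,0.54,0.21,1],[0.86,1.7,-2.37,0.11,0.54,0.21,1],[0.86,1.7,-2.37,0.11,0.54,0.21,1],[0.86,1.7,-2.37,0.11,0.54,0.21,1],[0.86,1.7,-2.37,0.11,0.54,0.21,1],[0.86,1.7,-2.37,0.11,0.54,0.21,1],[0.86,1.7,-2.37,0.11,0.54,0.21,1],[0.86,1.7,-2.37,0.11,0.54,0.21,1]]]'
python3 - <<'E'
from h import *
get_image('scene'); P=wpose();np.save('pics/w7.npy',P)
cv2.imwrite('pics/w7.png',get_image('wrist')[:,:,::-1]);cv2.imwrite('pics/sc7.png',get_image('scene')[:,:,::-1]);cv2.imwrite('pics/si7.png',get_image('side')[:,:,::-1])
T,s=tool();print(T.round(3),s['joints'],s['ft_force'],s['gripper_width'])
E
```

```text
clock: 15.6
ee_pos: [550.4, -0.9, 269.7]
orientation: [-0.609, 0.784, 0.103, 0.053]
ft_force: [-0.1, -0.1, -0.8]
gripper_width: 12.8
clock: 16.6
ee_pos: [581.1, -215.0, 170.9]
orientation: [-0.662, 0.669, -0.236, 0.241]
ft_force: [-0.3, 0.3, -0.4]
gripper_width: 12.8
[[ 7.73000e-01  3.00000e-03  6.34000e-01  5.80756e+02]
 [-6.34000e-01 -1.10000e-02  7.73000e-01 -2.13994e+02]
 [ 9.00000e-03 -1.00000e+00 -7.00000e-03  1.71034e+02]
 [ 0.00000e+00  0.00000e+00  0.00000e+00  1.00000e+00]] [-0.45948914  0.34393834  1.43241626 -0.00900406  1.35754544 -1.34192596] [-0.03237034  0.19015699 -0.02483681] 13.00631399561631
```

View pics/w7.png

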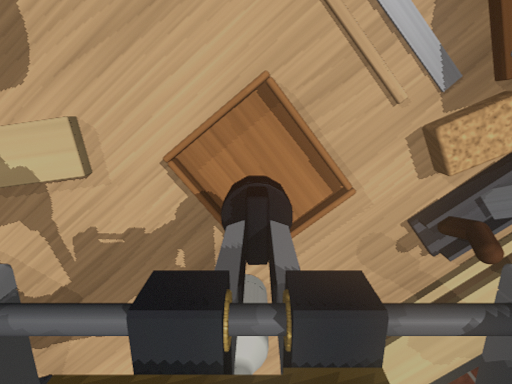

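View pics/si7.png

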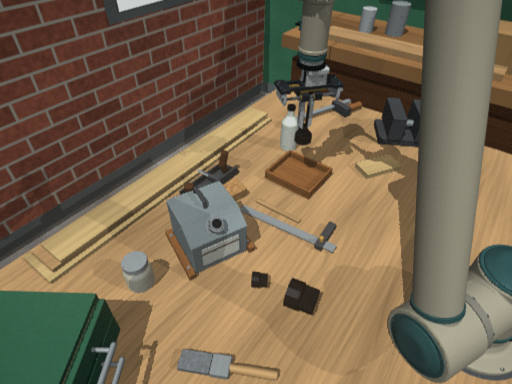

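Run:
```python
from h import *
a=cv2.imread('pics/sc7.png'); b=cv2.imread('pics/scene0.png');c=cv2.imread('pics/w7.png');d=cv2.imread('pics/side0.png')
A=cv2.resize(b[190:290,130:230],(400,400),interpolation=2); D=cv2.resize(d[90:190,250:350],(400,400),interpolation=2)
cv2.imwrite('pics/b.png',cv2.hconcat([A,D]))
cv2.imwrite('pics/c.png',cv2.resize(c[60:240,150:370],None,fx=3.5,fy=3.3,interpolation=2))
```

```text
(no output)
```

View pics/b.png

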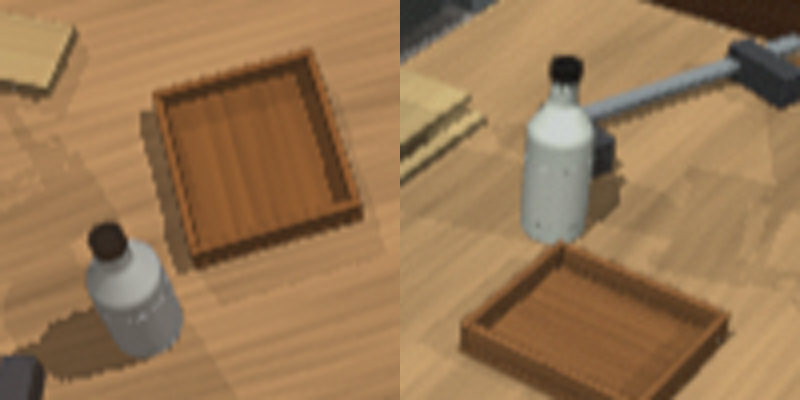

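View pics/c.png

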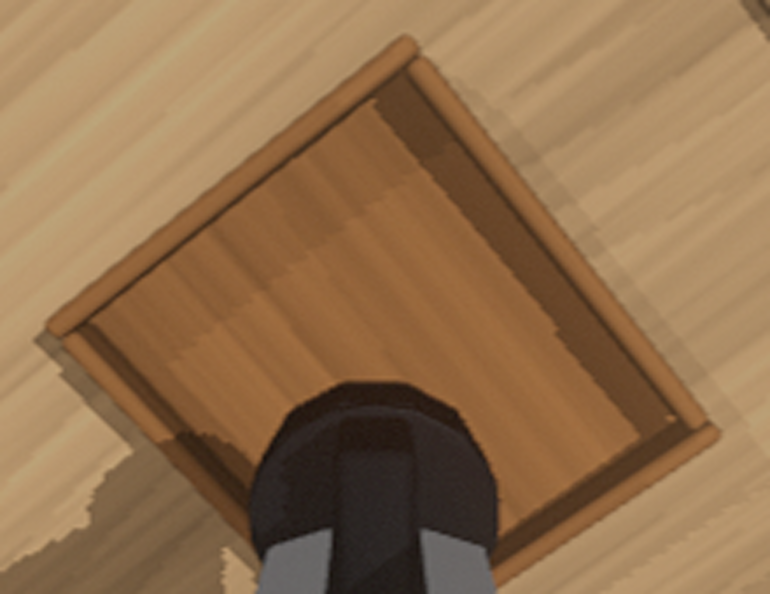

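Run:
```python
from h import *
P=np.load('pics/w7.npy'); z=lambda a,b:(150+a/3.5-.4,60+b/3.3-.4)
X=[plane('wrist',*z(*p),32,P)[:2] for p in [(48,328),(408,38),(720,435)]]
print(np.round(X,1).tolist(),'ctr',((X[0]+X[2])/2).round(1),np.linalg.norm(X[0]-X[1]),np.linalg.norm(X[1]-X[2]))
s=lambda a,b:(130+a/4-.4,190+b/4-.4); d=lambda a,b:(250+(a-400)/4-.4,90+b/4-.4)
ctr,e=tri([ray('scene',*s(107,228)),ray('side',*d(567,62))]); print('bottle cap top',ctr,e)
print(plane('scene',*s(107,228),170),plane('side',*d(567,62),170))
T,_=tool(); q=T[:3,:3].T@(ctr-np.array([580,-214,45])); print('bottle in placed tool frame',q)
```

```text
[[496.6, -288.7], [499.2, -141.3], [665.1, -144.5]] ctr [ 580.8 -216.6] 147.4054598763507 165.93597679307956
bottle cap top [ 694.46724349 -339.84784601  170.88221432] [np.float64(0.37639003816169025), np.float64(0.3763900381616543)]
[ 693.64395893 -340.18997543  170.        ] [ 695.36224342 -340.78369952  170.        ]
bottle in placed tool frame [ 169.48865187 -124.10791429  -25.64341156]
```

The tray centre is at (580.5,-216), corners at the right distances, and the glue bottle is 170 mm away and clear. Now I lower the cap.

```bash
python3 -m handwheel '[[[0,1.7,0,0,0,0,1],[0,1.7,0,0,0,0,1],[0,1.7,0,0,0,0,1],[0,1.7,0,0,0,0,1],[0,1.7,0,0,0,0,1],[0,1.7,0,0,0,0,1],[0,1.7,0,0,0,0,1],[0,1.1,0,0,0,0,1]]]'
python3 -m handwheel '[[[0,0.1,0,0,0,0,1],[0,0.1,0,0,0,0,1],[0,0,0,0,0,0,1],[0,0,0,0,0,0,1],[0,0,0,0,0,0,1],[0,0,0,0,0,0,1],[0,0,0,0,0,0,1],[0,0,0,0,0,0,1]]]'
```

```text
clock: 17.8
ee_pos: [581.0, -215.2, 40.1]
orientation: [-0.662, 0.669, -0.236, 0.24]
ft_force: [-0.0, -0.3, -0.8]
gripper_width: 13.1
clock: 18.8
ee_pos: [581.5, -215.3, 39.5]
orientation: [-0.662, 0.669, -0.235, 0.241]
ft_force: [0.1, 1.1, -1.2]
gripper_width: 12.8
```

```bash
python3 -m handwheel '[[[0,0.1,0,0,0,0,1],[0,0.1,0,0,0,0,1],[0,0,0,0,0,0,1],[0,0,0,0,0,0,1],[0,0,0,0,0,0,1],[0,0,0,0,0,0,1],[0,0,0,0,0,0,1],[0,0,0,0,0,0,1]]]'
python3 - <<'E'
from h import *
b=get_image('side')[:,:,::-1][110:210,250:370]
cv2.imwrite('pics/s8.png',cv2.resize((255*(b/255)**.6).astype('uint8'),None,fx=5,fy=5,interpolation=2))
E
python3 st.py
```

```text
clock: 19.8
ee_pos: [581.5, -215.4, 37.5]
orientation: [-0.662, 0.669, -0.235, 0.241]
ft_force: [0.9, 0.5, -0.1]
gripper_width: 12.9
[ 581.5 -215.3   37.5] tool F [ 0.6  0.8 -0.6] [ 0.12 -0.03 -0.16] 12.9
adv 191.1 turn -19.4 tilt 34.53 [-0.46  0.45  1.62 -0.01  1.06 -1.34]
```

View pics/s8.png

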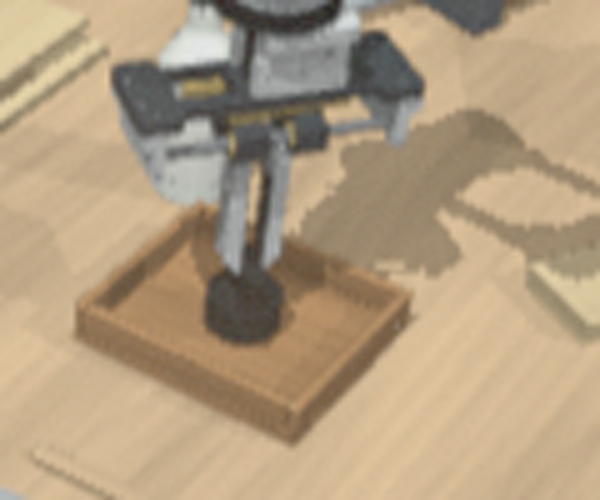

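The cap is just above the tray floor, near its centre (245,310 in the crop). I'll continue until contact.

```bash
python3 -m handwheel '[[[0,0.1,0,0,0,0,1],[0,0,0,0,0,0,1],[0,0.1,0,0,0,0,1],[0,0,0,0,0,0,1],[0,0.05,0,0,0,0,1],[0,0,0,0,0,0,1],[0,0,0,0,0,0,1],[0,0,0,0,0,0,1]]]'
```

```text
clock: 20.85
ee_pos: [581.5, -215.4, 35.1]
orientation: [-0.662, 0.669, -0.235, 0.241]
ft_force: [0.1, -0.3, -0.6]
gripper_width: 13.3
```

```bash
python3 -m handwheel '[[[0,0.05,0,0,0,0,1],[0,0,0,0,0,0,1],[0,0.05,0,0,0,0,1],[0,0,0,0,0,0,1],[0,0.05,0,0,0,0,1],[0,0,0,0,0,0,1],[0,0,0,0,0,0,1],[0,0,0,0,0,0,1]]]'
```

```text
clock: 21.85
ee_pos: [581.5, -215.4, 33.6]
orientation: [-0.662, 0.669, -0.235, 0.241]
ft_force: [0.6, -0.5, -0.5]
gripper_width: 13.0
```

```bash
python3 -m handwheel '[[[0,0.05,0,0,0,0,1],[0,0,0,0,0,0,1],[0,0.05,0,0,0,0,1],[0,0,0,0,0,0,1],[0,0,0,0,0,0,1],[0,0,0,0,0,0,1],[0,0,0,0,0,0,1],[0,0,0,0,0,0,1]]]'
```

```text
clock: 22.85
ee_pos: [581.5, -215.4, 32.5]
orientation: [-0.662, 0.669, -0.235, 0.241]
ft_force: [0.6, -0.6, -1.1]
gripper_width: 12.8
```

```bash
python3 -m handwheel '[[[0,0.05,0,0,0,0,1],[0,0,0,0,0,0,1],[0,0.05,0,0,0,0,1],[0,0,0,0,0,0,1],[0,0,0,0,0,0,1],[0,0,0,0,0,0,1],[0,0,0,0,0,0,1],[0,0,0,0,0,0,1]]]'
python3 - <<'E'
from h import *
b=get_image('side')[:,:,::-1][130:210,260:360]
cv2.imwrite('pics/s9.png',cv2.resize((255*(b/255)**.5).astype('uint8'),None,fx=7,fy=7,interpolation=2))
a=get_image('wrist')[:,:,::-1][100:300,150:370]
cv2.imwrite('pics/w9.png',cv2.resize((255*(a/255)**.5).astype('uint8'),None,fx=3,fy=3,interpolation=2))
E
```

```text
clock: 23.85
ee_pos: [581.8, -215.8, 31.9]
orientation: [-0.662, 0.67, -0.235, 0.241]
ft_force: [-0.2, -2.1, 4.6]
gripper_width: 12.9
```

View pics/s9.png

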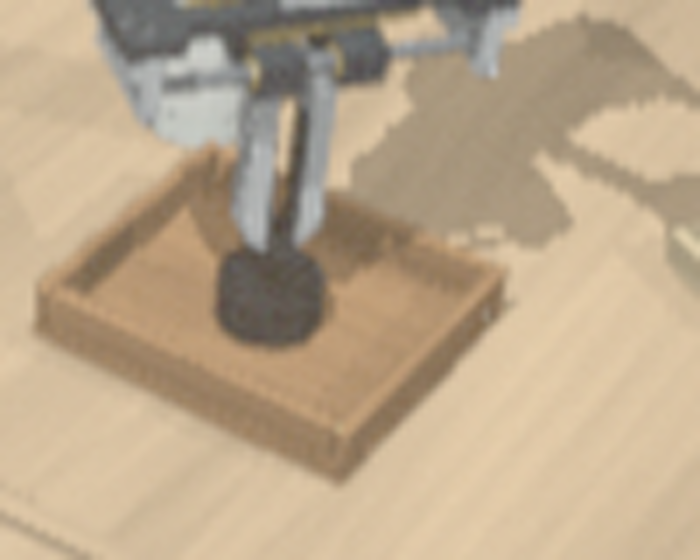

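View pics/w9.png

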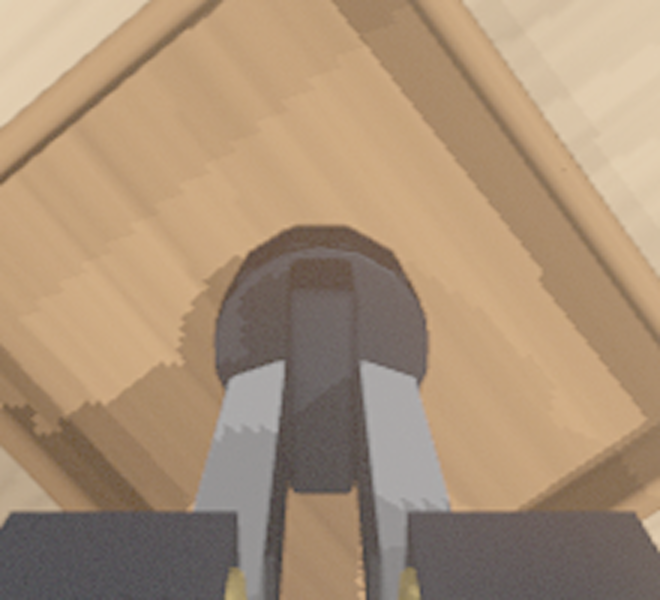

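Contact: about 5 N upward, cap upright on the floor and clear of the walls. Release, opening to 50 mm, then straight up.

```bash
python3 -m handwheel '[[[0,-0.05,0,0,0,0,2.5],[0,0,0,0,0,0,3.5],[0,0,0,0,0,0,5],[0,0,0,0,0,0,5],[0,0,0,0,0,0,5],[0,0,0,0,0,0,5],[0,0,0,0,0,0,5],[0,0,0,0,0,0,5]]]'
python3 -m handwheel '[[[0,-0.2,0,0,0,0,5],[0,-0.5,0,0,0,0,5],[0,-1,0,0,0,0,5],[0,-2,0,0,0,0,5],[0,-3,0,0,0,0,5],[0,-3,0,0,0,0,5],[0,-3,0,0,0,0,5],[0,-3,0,0,0,0,5]]]'
python3 - <<'E'
from h import *
get_image('side')
P=wpose();np.save('pics/w10.npy',P);cv2.imwrite('pics/w10.png',get_image('wrist')[:,:,::-1])
b=get_image('side')[:,:,::-1];cv2.imwrite('pics/s10.png',b)
g=b[130:210,260:360];cv2.imwrite('pics/s10z.png',cv2.resize((255*(g/255)**.5).astype('uint8'),None,fx=7,fy=7,interpolation=2))
cv2.imwrite('pics/sc10.png',get_image('scene')[:,:,::-1])
s=get_state();print(s['ee_pos'],s['ft_force'],s['gripper_width'],s['clock'])
E
```

```text
clock: 24.95
ee_pos: [581.5, -215.4, 32.0]
orientation: [-0.662, 0.669, -0.235, 0.241]
ft_force: [-0.2, -0.4, 0.4]
gripper_width: 50.0
clock: 25.95
ee_pos: [580.9, -213.6, 190.9]
orientation: [-0.662, 0.669, -0.235, 0.241]
ft_force: [0.5, 0.5, -0.4]
gripper_width: 50.1
[ 580.9219493  -213.53812331  189.36361395] [-0.04148722  1.06497915 -0.24276959] 50.248904091525034 26.15
```

View pics/w10.png

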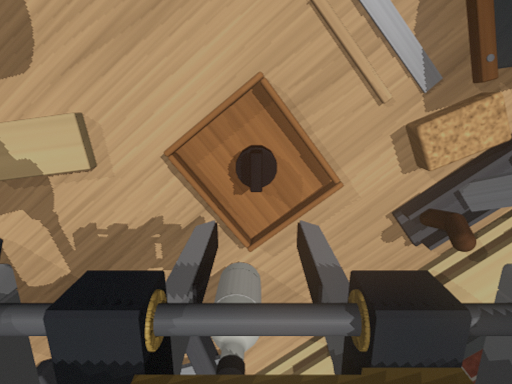

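View pics/s10z.png

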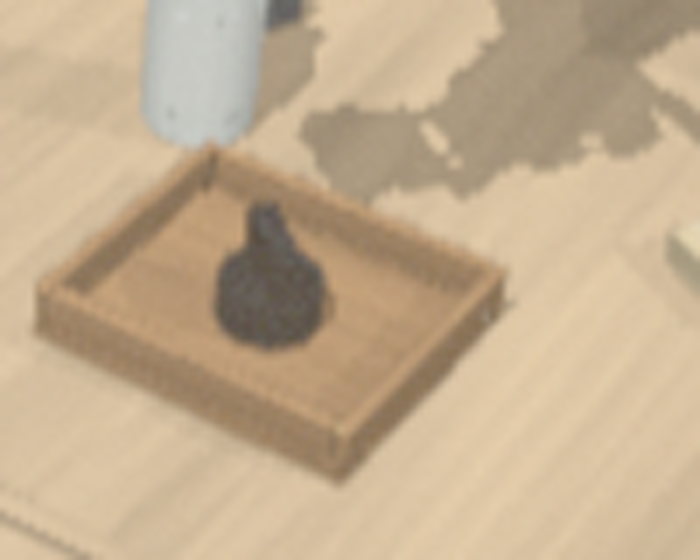

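View pics/sc10.png

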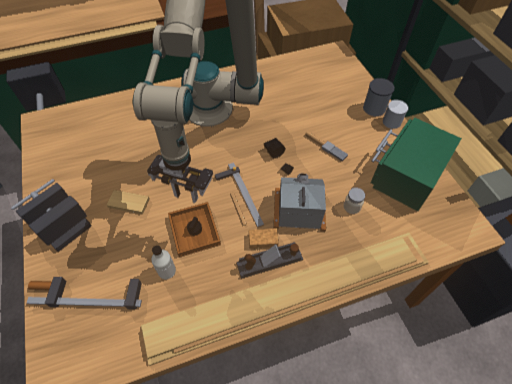

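The cap stands upright, wing up, mid-tray: (257,168) in the wrist view, near (195,226) in the scene view. The other objects look unmoved, the neck is bare, and the arm is clear at rest. I'm handing in.

```bash
python3 -c "
from bench import *
print(sign_off())"
```

```text
the job is handed in; nothing more can be done
None
```

The cap is off the canister and standing upright, wing up, near the middle of the tray. I handed the job in at about 26 s of the 50 s allowed; sign-off reports no verdict.

- **Opening:** I gripped the wing, pressed about 6.3 mm (8.5 to 8.8 N along the axis) and turned 73° anticlockwise with little resistance. The cap then lifted straight off along the neck; side force peaked at about 5 N in the readings I took.
- **Placing:** I lowered the cap to the tray floor until about 5 N of contact, then released it and raised the fingers clear.
- **Last checks:** The wrist, side and scene pictures show the cap upright and well inside the walls. The canister's bare neck showed in the pictures after the lift. By eye, the other things on the bench have not moved. The wrist force reads about zero.
- **Disagreements:**
  - The cameras' tray centre estimates spread over about 12 mm, so I used the wrist camera's.
  - My free fit of the cap height came out 2.5 mm below the given value.
  - Floor contact came 1 to 2 mm lower than I had predicted. The force reading caught it.

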